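# Set the condiment board in order of height

## Task

Set this table's condiment board for service: stand the pepper mill, sauce bottle, salt shaker and toothpick pot upright in the board's four round recesses, one in each, in order of height, with the tallest at the end next to the menu stand and stepping down to the shortest at the end next to the service bell. Leave the menu stand and the bell where they stand.

Things in the scene. Friction and masses are not known exactly. Their poses are not given: they have to be found in the camera images.
- condiment_board: Oak board, fixed, 98 mm (x) by 346 mm (y), top 25 mm high, a steel bow handle sticking 22 mm out at each end. Four equal round recesses 74 mm across, in a row at y = -126, -42, 42, 126 mm, x = 0; floors 11 mm above its origin, which is under its centre on the table; z up. The table beyond x = 0.527, under board, menu stand and bell, is 1.5 mm higher than nearer by.
- sauce_bottle: White plastic squeeze bottle with a screw cap and pointed nozzle, 132 mm tall with its nozzle, the second tallest. Round, 52 mm across up to 84 mm, cap 47 mm across from 92 to 106 mm, thin nozzle above. Stands upright; origin at the centre of its underside, z up.
- pepper_mill: Turned dark wooden pepper mill, 163 mm tall, the tallest. Round, 58 mm across near the foot, about 48 mm across from 80 to 135 mm up. Its crown does not turn. Stands upright; origin at the centre of its underside, z up.
- salt_shaker: Clear salt shaker with a pale domed cap, 90 mm tall, the third tallest. Round, 44 mm across up to 66 mm, the cap 34 mm. Stands upright; origin at the centre of its underside, z up.
- toothpick_pot: Small round green pot, 38 mm across and 49 mm tall, with toothpicks standing in it up to 72 mm, the shortest. Stands upright; origin at the centre of its underside, z up.
- menu_stand: Upright menu card, 104 mm wide (its y), 189 mm tall, on a foot 62 mm deep (its x); loose and light (120 g). It stands just beyond one end of the board, its centre about 255 mm from the board's centre: at either end, differing from start to start. Origin at the centre of its underside.
- service_bell: Domed counter bell on a round black base 85 mm across, 62 mm high, loose. It stands just beyond the other end of the board. Origin at the centre of its underside.
Not all that is in view belongs to the job. What is shaped like the toothpick_pot but white is not meant.

How it is judged:
By the outcome, as a careful person would: the job done as asked, in the order asked, and still so for the second after the job is handed in, with the robot touching nothing.
It also fails if it takes over 112 s, if anything falls off the work surface, if the arm or the gripper's body presses on something with over 40 N, if the wrist force passes 120 N, or if a joint passes its speed limit or range.

## Robot

A 7-joint arm with a two-finger parallel gripper is mounted at the origin on the work surface; the furniture and walls round the work are solid. World frame = base frame: x ahead of the robot, y to its left, z up, the work surface at z = 0. Lengths are in m, angles in rad, forces in N, time in s.
With the tool pointing down it reaches from about 0.425 to 0.825 m from the base axis. Payload 3.6 kg.
Tool frame: the origin (TCP) lies at the very end of the fingers, on their centre line; the grasp point (between the pads) lies 19 mm behind it (robot.grip_point_offset is the distance from the TCP to the grasp point, in m); z points along the fingers, x is the direction in which the jaws open and shut, and the axes are right-handed (so a half turn about z gives the same grasp; the last joint's range is limited). The gripper opens to 93 mm and grips with 3 to 60 N. Pads are 15 mm wide; open, the fingers measure 128 mm over their backs; the gripper's body (75 mm by 188 mm) begins 65 mm behind the grasp point.
Start: joints at [-1.302, 0.615, -0.013, 1.423, 0.008, 1.103, -0.04], TCP at [0.189, 0.622, 0.219] pointing down, gripper open.
Joint ranges: [-3.12, 3.12], [-0.3, 2.06], [-1.34, 1.32], [0.26, 2.42], [-1.36, 4.5], [0.01, 1.98], [-2.84, 2.84]. Speed limits (rad/s): [2.79, 2.79, 3.14, 3.14, 3.14, 3.14, 3.14].

## Interface

Orientations are given as [roll, pitch, yaw] about the fixed x, y, z axes, in that order (R = Rz(yaw) Ry(pitch) Rx(roll)).
In Python, from rig import robot gives the robot as it stands.
- The arm moves only by the shell command python3 -m inch 'ROWS'. ROWS is JSON, a list of rows, each an object with "claw": the closure, from 0 (fully open) to 1 (shut); "slide": the shift along the tool's x, y, z in m, a list of three; "twist": the turn about the tool's z in rad. In form: [{"claw": claw, "slide": [dx, dy, dz], "twist": twist}, ...]. A call has 1 to 10 rows; each row is the pose to reach, as a shift and turn from the pose measured when the call began, along the tool's axes at that moment; what a row does not reach only later rows make up. A row lasts 1/10 s, in which the tool goes at most 50 mm and 8.59 degrees, less where a joint would pass 70% of its speed; a pose out of reach is approached as far as the arm can. A call with a gripper value outside its range is refused whole. The fingers move at their own pace and stop on an object; the grip force is fixed at half the most. Time passes only in rows, so rows that repeat a pose let the fingers close. It gives the time, the measured TCP pose, the force and the opening at its end, in the units of the state.
- robot.read_state(): the state, without advancing time (a new reading comes with each control period).
- robot.snapshot(name): name is "scene" or "top" or "wrist"; returns a dict with "color" (420x560x3 uint8, blue, green, red), "fx", "fy", "cx", "cy" (pixels), "world_from_camera" (4x4, takes a point from camera to world coordinates). Camera axes: x right, y down, z forward; pixel columns grow to the right and rows downward; lengths in m; the calibration is good to about 2 mm. A picture is of the moment at which its call begins. There is no depth.
- robot.sign_off(): hands the job in, once; it reports no verdict.
The state is a dict: "t": time; "q": joint angles; "dq": joint speeds; "tau": joint torques, N m; "ee_pos": TCP position; "eef_rot": TCP orientation; "ft_force": force on the tool from outside, world axes, zero at the start; "wrist_torque": the same for the moment, N m; "finger_gap": finger opening in m.
Only numpy, scipy, OpenCV 4.12 (cv2) and the standard library are available. Lean on these libraries where they do the work, as an engineer would, in place of code of your own. Each camera call takes 0.05 s, during which the arm holds its last target.

## Working session

There is one attempt and no reset: what is moved stays moved. The work goes in short steps, Python scripts to look and compute and a shell command to move; the robot and the scene stay as the last step left them, time stands still between calls to the robot, and variables do not carry over. Pictures are saved under pics/ and viewed, and the job is handed in when it is done.

```bash
ls; mkdir -p pics; cat > h.py <<'E'
import numpy as np, cv2
from rig import robot
def snap(name,fn):
    s=robot.snapshot(name); cv2.imwrite('pics/'+fn+'.png',s['color']); 
    np.savez('pics/'+fn+'.npz',**{k:s[k] for k in s}); return s
def load(fn): return np.load('pics/'+fn+'.npz')
def ray(s,u,v,z):
    T=s['world_from_camera']; d=T[:3,:3]@np.array([(u-s['cx'])/s['fx'],(v-s['cy'])/s['fy'],1.]); o=T[:3,3]
    return o+d*(z-o[2])/d[2]
def proj(s,p):
    T=s['world_from_camera']; c=T[:3,:3].T@(np.array(p)-T[:3,3]); return float(s['fx']*c[0]/c[2]+s['cx']),float(s['fy']*c[1]/c[2]+s['cy'])
def crop(fn,x0,y0,x1,y1,k,out):
    im=cv2.imread('pics/'+fn+'.png')[y0:y1,x0:x1]; cv2.imwrite('pics/'+out+'.png',cv2.resize(im,None,fx=k,fy=k,interpolation=cv2.INTER_CUBIC))
E
python3 - <<'E'
from h import *
for n in ('scene','top','wrist'):
    s=snap(n,n+'0'); print(n,s['world_from_camera'].round(3).tolist(),s['fx'],s['cx'],s['cy'])
st=robot.read_state(); print(st)
E
```

```text
pics
scene [[0.8, -0.254, 0.543, -0.162], [-0.599, -0.369, 0.71, -0.967], [0.02, -0.894, -0.447, 0.652], [0.0, 0.0, 0.0, 1.0]] 453.9031534231628 277.54534818274203 208.5527590254074
top [[0.017, -0.99, 0.141, 0.397], [-1.0, -0.018, -0.007, -0.013], [0.009, -0.141, -0.99, 1.166], [0.0, 0.0, 0.0, 1.0]] 388.12241797343063 277.0781240608942 203.30311005290145
wrist [[0.291, 0.917, 0.274, 0.112], [0.957, -0.278, -0.086, 0.644], [-0.002, 0.287, -0.958, 0.384], [0.0, 0.0, 0.0, 1.0]] 349.6783845526205 277.36466547025736 207.06058717365278
{'t': 0.15, 'q': array([-1.30249121,  0.61570109, -0.01259956,  1.42451728,  0.00810123,
        1.10341619, -0.0403929 ]), 'dq': array([-2.22476380e-03, -3.67621142e-03,  1.44792465e-03, -6.12148178e-03,
       -8.55052861e-05,  2.53503167e-04,  9.45026772e-04]), 'tau': array([ 5.73284851e-04, -4.59347963e+01,  2.09410130e-01, -1.65940547e+01,
       -6.10887492e-02,  1.81720377e-02,  1.58776725e-04]), 'ee_pos': array([0.18867826, 0.62137801, 0.21774922]), 'eef_rot': array([3.14156363e+00, 1.99150323e-03, 1.27604887e+00]), 'ft_force': array([-0.05452815, -0.0516571 , -0.25577651]), 'wrist_torque': array([-0.04499429, -0.00808204,  0.0211889 ]), 'finger_gap': 0.09312791624051397}
```

View pics/scene0.png

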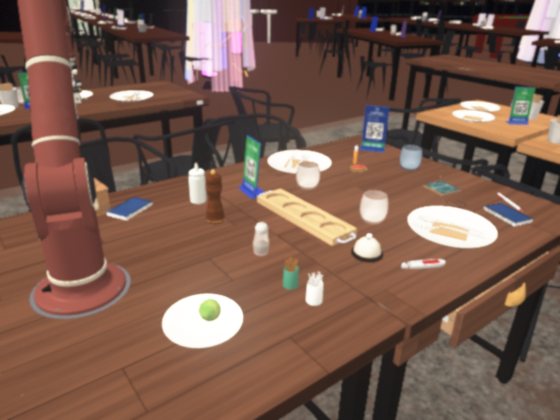

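View pics/top0.png

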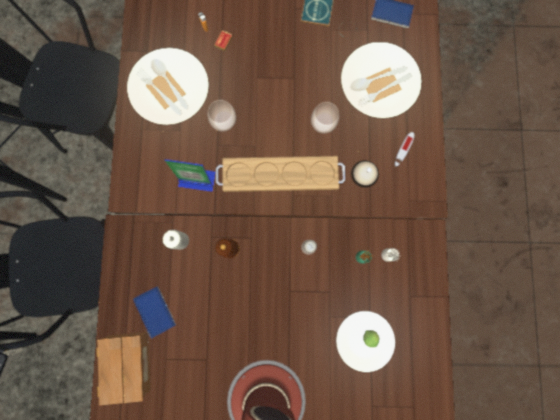

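The scene view shows the menu stand (blue/green) at the left end of the board in the top view (u≈195, v≈175) and the bell at the right end (365,174). The upright items are the white bottle (175,240), mill (228,247), shaker (309,247), a green pot (363,257) and a white pot (390,255). I'll enlarge these to measure them.

```bash
python3 - <<'E'
from h import *
crop('top0',150,210,410,280,3,'c1'); crop('top0',160,140,400,205,3,'c2'); crop('scene0',180,150,390,320,3.6,'c3')
s=load('top0'); print(proj(s,[0.189,0.622,0.219]))
E
```

```text
(-0.8135199950146443, 344.30310851989873)
```

View pics/c1.png

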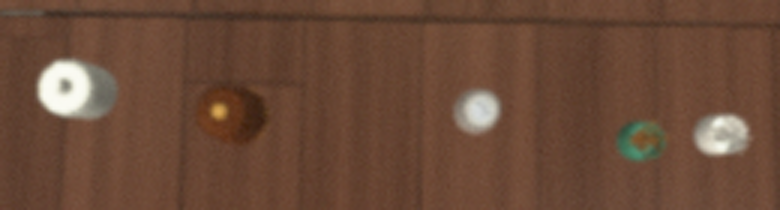

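View pics/c2.png

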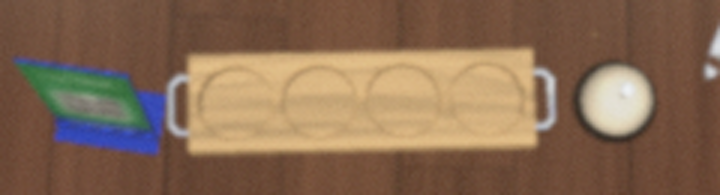

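View pics/c3.png

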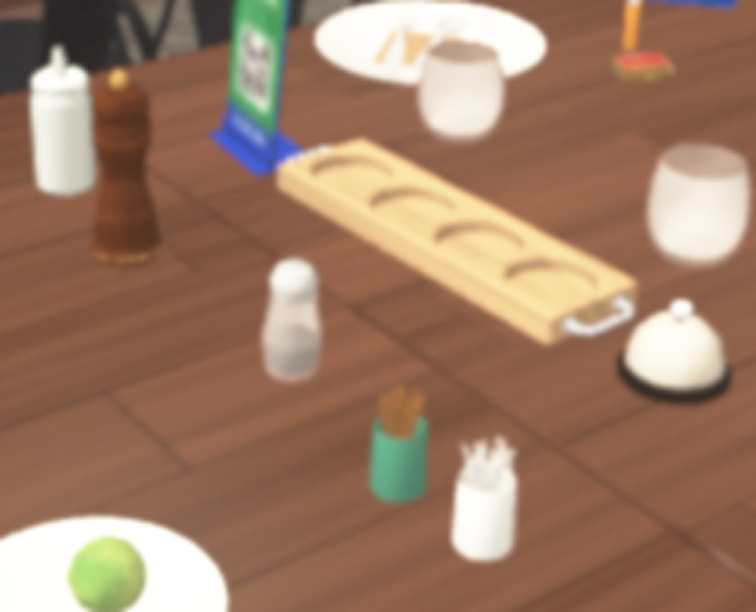

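View pics/wrist0.png

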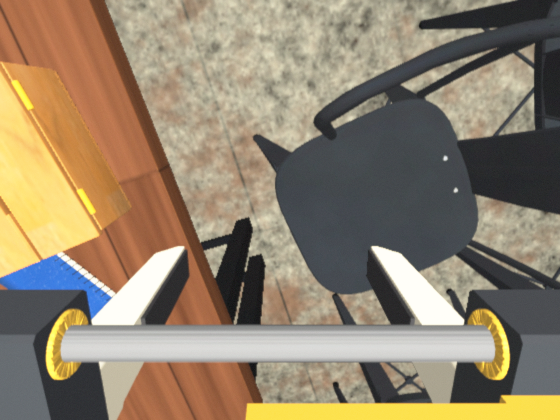

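```bash
python3 - <<'E'
from h import *
s=load('top0'); c=load('scene0')
T=lambda u,v,z,o:ray(s,o[0]+(u-1)/3,o[1]+(v-1)/3,z)[:2].round(4)
S=lambda u,v,z:ray(c,180+u/3.6,150+v/3.6,z)[:2].round(4)
b=(160,140)
print('corners',[T(u,v,.0265,b) for u,v in((188,55),(532,48),(538,147),(188,154))])
print('rec',[T(u,v,.0265,b) for u,v in((238,101),(320,101),(403,99),(487,98))])
print('bell knob',T(627,90,.062,b), 'base',T(616,102,.005,b))
print('menu foot corner',T(160,153,.005,b),T(165,95,.005,b),T(57,138,.005,b))
a=(150,210)
print('bottle top',T(65,86,.132,a),S(57,52,.13))
print('mill top',T(218,112,.163,a),S(119,77,.16))
print('shaker',T(481,109,.085,a),S(292,262,.088))
print('green',T(638,141,.049,a),S(400,427,.049)); print('white',T(718,134,.049,a),S(486,490,.049))
# base centres in scene: bottom mid edges
for n,u,v in(('bottle',64,188),('mill',127,258),('shaker',291,377),('green',398,498),('white',482,556)):
  print(n,S(u,v,0))
d=c['world_from_camera'][:3,2]; print(d)
E
```

```text
corners [array([0.6943, 0.1465]), array([ 0.7082, -0.1992]), array([ 0.607 , -0.2047]), array([0.5936, 0.1429])]
rec [array([0.6482, 0.095 ]), array([0.6497, 0.0131]), array([ 0.6533, -0.0698]), array([ 0.6559, -0.1539])]
bell knob [ 0.6583 -0.2856] base [ 0.6591 -0.2883]
menu foot corner [0.5978 0.1741] [0.6577 0.1714] [0.6113 0.2787]
bottle top [0.4457 0.2587] [0.4453 0.2562]
mill top [0.4244 0.1189] [0.4253 0.1094]
shaker [ 0.4333 -0.1134] [ 0.4375 -0.1144]
green [ 0.4068 -0.2665] [ 0.4072 -0.281 ]
white [ 0.4147 -0.343 ] [ 0.408  -0.3654]
bottle [0.4417 0.2525]
mill [0.4215 0.1031]
shaker [ 0.428  -0.1274]
green [ 0.4009 -0.2895]
white [ 0.4067 -0.3673]
[ 0.54328514  0.71036068 -0.44746951]
```

Candidates for the pot are green (363,257) and white (390,255). The green one fits and the white one is the lookalike, as the enlarged crop confirms: a green cup with brown picks at crop (400,450), and white at (485,510). The menu is at +y and the bell at −y. The order from +y is therefore mill, bottle, shaker, pot. Board centre is about (0.652,−0.029), yaw 0.031.

```bash
cat >> h.py <<'E'
def go(p,yaw=None):
    st=robot.read_state(); e=st['ee_pos']; y0=st['eef_rot'][2]; c,s=np.cos(y0),np.sin(y0)
    d=np.array(p)-e; tw=0 if yaw is None else -(yaw-y0)
    tw=(tw+np.pi)%(2*np.pi)-np.pi
    print('at',e.round(4),'rpy',st['eef_rot'].round(3),'gap',round(st['finger_gap'],4),'F',st['ft_force'].round(1),'t',st['t'])
    print('slide',np.round([c*d[0]+s*d[1],s*d[0]-c*d[1],-d[2]],4),'twist',round(tw,3),'dist',round(np.linalg.norm(d),3))
B=np.array([.6517,-.0289]);BY=.031
def rec(y): return B+y*np.array([-np.sin(BY),np.cos(BY)])
E
python3 -c "
from h import *
go([.43,.14,.26],0)
for y in(.126,.042,-.042,-.126):print(rec(y))"
```

```text
at [0.1887 0.6214 0.2177] rpy [3.142e+00 2.000e-03 1.276e+00] gap 0.0931 F [-0.1 -0.1 -0.3] t 0.15
slide [-0.3905  0.3708 -0.0423] twist 1.276 dist 0.54
[0.64779463 0.09703946]
[0.65039821 0.01307982]
[ 0.65300179 -0.07087982]
[ 0.65560537 -0.15483946]
```

```bash
python3 -m inch '[{"claw":0,"slide":[-0.035,0.035,-0.01],"twist":0.1},{"claw":0,"slide":[-0.07,0.07,-0.02],"twist":0.24},{"claw":0,"slide":[-0.105,0.105,-0.03],"twist":0.38},{"claw":0,"slide":[-0.14,0.14,-0.04],"twist":0.52},{"claw":0,"slide":[-0.175,0.175,-0.042],"twist":0.66},{"claw":0,"slide":[-0.21,0.205,-0.042],"twist":0.8},{"claw":0,"slide":[-0.245,0.24,-0.042],"twist":0.94},{"claw":0,"slide":[-0.28,0.27,-0.042],"twist":1.08},{"claw":0,"slide":[-0.315,0.305,-0.042],"twist":1.2},{"claw":0,"slide":[-0.35,0.335,-0.042],"twist":1.276}]'; python3 -c "
from h import *
go([.43,.14,.26],0)"
```

```text
t: 1.15
ee_pos: [0.4083, 0.1872, 0.2606]
eef_rot: [3.14, -0.0, -0.004]
ft_force: [-0.0, -0.4, 0.9]
finger_gap: 0.0929
at [0.4083 0.1872 0.2606] rpy [ 3.14  -0.    -0.004] gap 0.0929 F [-0.  -0.4  0.9] t 1.15
slide [0.0219 0.0471 0.0006] twist -0.004 dist 0.052
```

Good tracking. Now I'll look with the wrist camera here.

```bash
python3 -c "
from h import *
s=snap('wrist','w1');print(proj(s,[.43,.118,.163]),proj(s,[.43,.118,0]),s['world_from_camera'].round(3).tolist())
s=snap('scene','s1')"
```

```text
(304.1930746637451, 285.571792028343) (294.79257679508225, 222.05126599088155) [[1.0, -0.005, -0.0, 0.408], [-0.004, -0.958, -0.288, 0.267], [0.001, 0.288, -0.958, 0.427], [0.0, 0.0, 0.0, 1.0]]
```

View pics/w1.png

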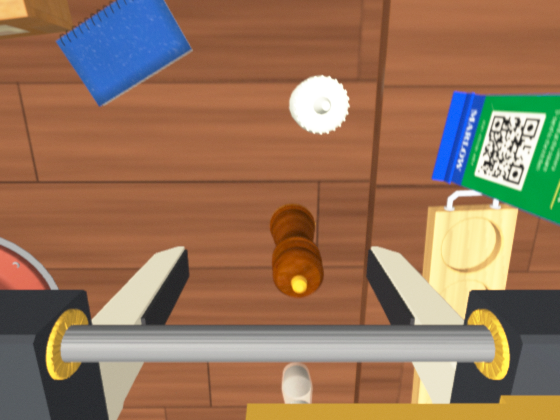

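The mill's brass knob is at (299,284) and its foot is around (292,222). The bottle's nozzle tip is at (322,104). The near handle and recess are at right (470,242).

```bash
python3 -c "
from h import *
s=load('w1');print(ray(s,299,284,.161),ray(s,292,222,0),'bottle',ray(s,322,104,.132),ray(s,319,104,.106),'rec',ray(s,469,243,.0265))
m=ray(s,299,284,.161);go([m[0],m[1],.26],0);go([m[0],m[1],.094],0)"
```

```text
[0.42573165 0.11838968 0.161     ] [0.42639545 0.11808714 0.        ] bottle [0.44410538 0.26478985 0.132     ] [0.44467463 0.26464651 0.106     ] rec [0.64378014 0.0988691  0.0265    ]
at [0.41   0.1821 0.2609] rpy [ 3.137e+00 -2.000e-03 -1.400e-02] gap 0.093 F [ 0.4  0.4 -1.7] t 1.25
slide [0.0166 0.0635 0.0009] twist -0.014 dist 0.066
at [0.41   0.1821 0.2609] rpy [ 3.137e+00 -2.000e-03 -1.400e-02] gap 0.093 F [ 0.4  0.4 -1.7] t 1.25
slide [0.0166 0.0635 0.1669] twist -0.014 dist 0.179
```

```bash
python3 -m inch '[{"claw":0,"slide":[0.008,0.03,0],"twist":0},{"claw":0,"slide":[0.0166,0.0635,0],"twist":-0.014},{"claw":0,"slide":[0.0166,0.0635,0],"twist":-0.014},{"claw":0,"slide":[0.0166,0.0635,0.03],"twist":-0.014},{"claw":0,"slide":[0.0166,0.0635,0.06],"twist":-0.014},{"claw":0,"slide":[0.0166,0.0635,0.09],"twist":-0.014},{"claw":0,"slide":[0.0166,0.0635,0.12],"twist":-0.014},{"claw":0,"slide":[0.0166,0.0635,0.145],"twist":-0.014},{"claw":0,"slide":[0.0166,0.0635,0.167],"twist":-0.014},{"claw":0,"slide":[0.0166,0.0635,0.167],"twist":-0.014}]'; python3 -c "
from h import *
s=snap('wrist','w2');snap('scene','s2')
go([.4257,.118,.094],0)"
```

```text
t: 2.25
ee_pos: [0.4238, 0.1184, 0.092]
eef_rot: [3.136, 0.005, 0.002]
ft_force: [0.2, -0.6, 1.6]
finger_gap: 0.0932
at [0.4259 0.1184 0.0943] rpy [ 3.137e+00 -1.000e-03  1.000e-03] gap 0.0931 F [0.3 0.1 0.3] t 2.35
slide [-0.0002  0.0004  0.0003] twist 0.001 dist 0.001
```

View pics/w2.png

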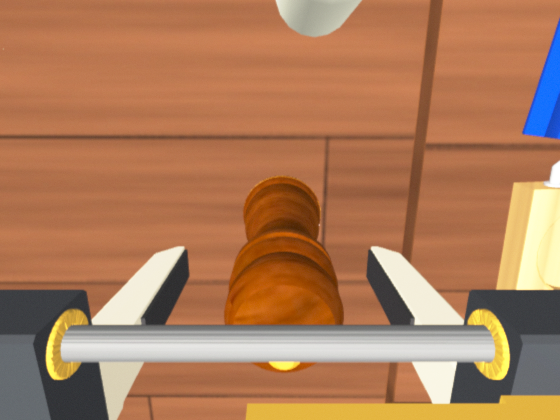

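View pics/s2.png

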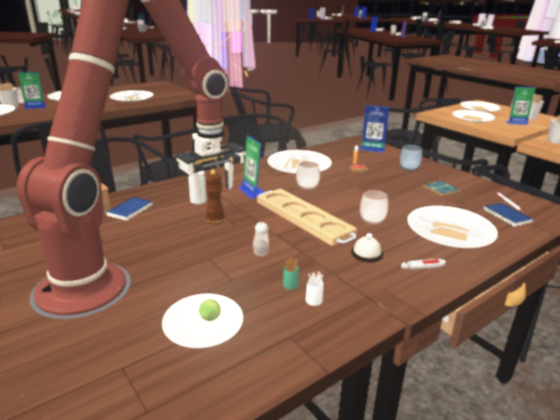

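The mill is centred between the fingers (knob at 285,365; finger gap centre about 278). Closing, then lifting.

```bash
python3 -m inch '[{"claw":1,"slide":[0,0,0],"twist":0},{"claw":1,"slide":[0,0,0],"twist":0},{"claw":1,"slide":[0,0,0],"twist":0},{"claw":1,"slide":[0,0,0],"twist":0},{"claw":1,"slide":[0,0,0],"twist":0},{"claw":1,"slide":[0,0,0],"twist":0},{"claw":1,"slide":[0,0,0],"twist":0},{"claw":1,"slide":[0,0,0],"twist":0}]';python3 -c "
from h import *
go([.4259,.118,.16],0.031)"
```

```text
t: 3.15
ee_pos: [0.4262, 0.1184, 0.0944]
eef_rot: [3.137, -0.001, 0.001]
ft_force: [0.7, 0.3, 1.1]
finger_gap: 0.0474
at [0.4262 0.1184 0.0944] rpy [ 3.137e+00 -1.000e-03  1.000e-03] gap 0.0474 F [0.7 0.3 1.1] t 3.15
slide [-0.0003  0.0004 -0.0656] twist -0.03 dist 0.066
```

```bash
python3 -m inch '[{"claw":1,"slide":[0,0,-0.02],"twist":0},{"claw":1,"slide":[0,0,-0.04],"twist":0},{"claw":1,"slide":[0,0.01,-0.06],"twist":0},{"claw":1,"slide":[0.02,0.021,-0.066],"twist":-0.03},{"claw":1,"slide":[0.05,0.021,-0.066],"twist":-0.03},{"claw":1,"slide":[0.085,0.021,-0.066],"twist":-0.03},{"claw":1,"slide":[0.12,0.021,-0.066],"twist":-0.03},{"claw":1,"slide":[0.15,0.021,-0.066],"twist":-0.03},{"claw":1,"slide":[0.17,0.021,-0.066],"twist":-0.03},{"claw":1,"slide":[0.17,0.021,-0.066],"twist":-0.03}]';python3 -c "
from h import *
s=snap('wrist','w3');snap('scene','s3');snap('top','t3')
go([.6478,.097,.16],0.031)"
```

```text
t: 4.15
ee_pos: [0.5979, 0.0974, 0.1594]
eef_rot: [3.136, -0.001, 0.03]
ft_force: [-0.3, -0.7, -2.9]
finger_gap: 0.0476
at [0.5943 0.0978 0.1597] rpy [3.137e+00 3.000e-03 3.100e-02] gap 0.0472 F [-0.7  0.5 -1.4] t 4.3
slide [ 0.0535  0.0025 -0.0003] twist 0.0 dist 0.054
```

View pics/w3.png

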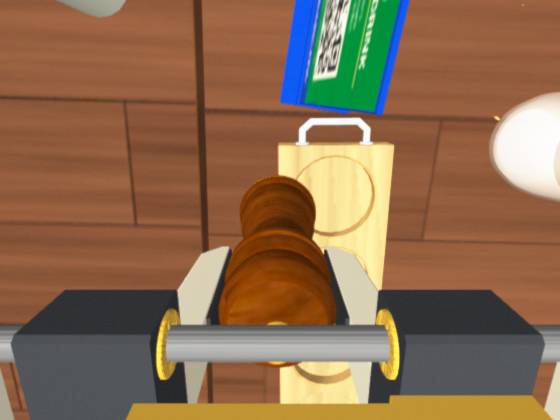

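View pics/s3.png

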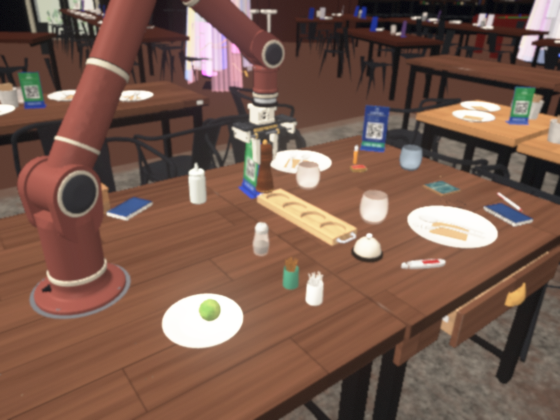

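The end recess rim is centred at about (337,195.5), and board's near edge is at v≈144, u 279–392.

```bash
python3 -c "
from h import *
s=load('w3')
print(ray(s,337,195.5,.0265),'edges',ray(s,300,196,.0265),ray(s,374,194,.0265),ray(s,337,156,.0265),ray(s,337,235,.0265))
print('corners',ray(s,279,144,.0265),ray(s,392,144,.0265),'menu',ray(s,282,103,.0015))
print('mill knob',ray(s,280,326,.161+.066),'foot left/right at half',ray(s,240,212,.07),ray(s,315,212,.07))
print(robot.read_state()['ee_pos'])"
```

```text
[0.65012043 0.09854634 0.0265    ] edges [0.61743649 0.09712283 0.0265    ] [0.68269132 0.10088058 0.0265    ] [0.64732713 0.13343631 0.0265    ] [0.65311113 0.06119082 0.0265    ]
corners [0.59743681 0.14211727 0.0265    ] [0.69308826 0.14497641 0.0265    ] menu [0.59922322 0.17526988 0.0015    ]
mill knob [0.59752082 0.10678056 0.227     ] foot left/right at half [0.56875336 0.09477605 0.07      ] [0.6261788  0.09646589 0.07      ]
[0.59426812 0.09784926 0.15974951]
```

```bash
python3 -m inch '[{"claw":1,"slide":[0.02,0.001,0],"twist":0},{"claw":1,"slide":[0.04,0.002,0],"twist":0},{"claw":1,"slide":[0.0535,0.002,0],"twist":0},{"claw":1,"slide":[0.0535,0.002,0.01],"twist":0},{"claw":1,"slide":[0.0535,0.002,0.02],"twist":0},{"claw":1,"slide":[0.0535,0.002,0.03],"twist":0},{"claw":1,"slide":[0.0535,0.002,0.04],"twist":0},{"claw":1,"slide":[0.0535,0.002,0.048],"twist":0},{"claw":1,"slide":[0.0535,0.002,0.048],"twist":0}]';python3 -c "
from h import *
go([.648,.0975,.107],0.031);s=snap('wrist','w4')"
```

```text
t: 5.2
ee_pos: [0.6462, 0.0974, 0.1098]
eef_rot: [3.137, 0.006, 0.031]
ft_force: [0.1, 0.9, -2.7]
finger_gap: 0.0476
at [0.6462 0.0974 0.1098] rpy [3.137 0.006 0.031] gap 0.0476 F [ 0.1  0.9 -2.7] t 5.2
slide [ 0.0018 -0.0001  0.0028] twist 0.0 dist 0.003
```

View pics/w4.png

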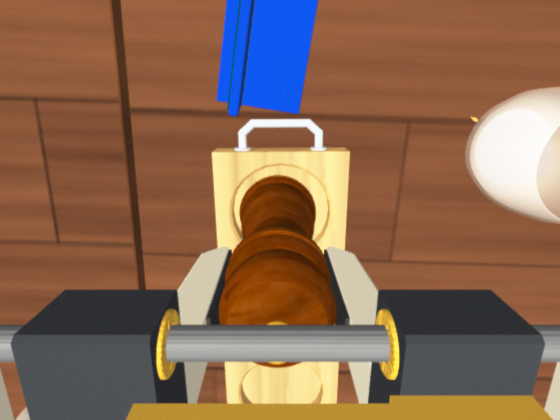

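The foot (240–316) sits within the recess circle (233–329). Lower the last bit and release.

```bash
python3 -m inch '[{"claw":1,"slide":[0.001,0,0.0015],"twist":0},{"claw":1,"slide":[0.001,0,0.003],"twist":0},{"claw":1,"slide":[0.001,0,0.003],"twist":0},{"claw":1,"slide":[0.001,0,0.003],"twist":0}]'
```

```text
t: 5.65
ee_pos: [0.6482, 0.0973, 0.108]
eef_rot: [3.137, 0.004, 0.031]
ft_force: [0.4, 0.1, -2.2]
finger_gap: 0.0471
```

```bash
python3 -m inch '[{"claw":1,"slide":[0,0,0.001],"twist":0},{"claw":1,"slide":[0,0,0.002],"twist":0},{"claw":1,"slide":[0,0,0.002],"twist":0},{"claw":1,"slide":[0,0,0.002],"twist":0}]'
```

```text
t: 6.05
ee_pos: [0.6485, 0.0972, 0.107]
eef_rot: [3.137, 0.003, 0.031]
ft_force: [-1.9, 0.1, 4.7]
finger_gap: 0.0473
```

Contact (force up from −2 to +5 N). Release.

```bash
python3 -m inch '[{"claw":0.5,"slide":[0,0,0],"twist":0},{"claw":0,"slide":[0,0,0],"twist":0},{"claw":0,"slide":[0,0,0],"twist":0},{"claw":0,"slide":[0,0,0],"twist":0},{"claw":0,"slide":[0,0,0],"twist":0},{"claw":0,"slide":[0,0,-0.02],"twist":0},{"claw":0,"slide":[0,0,-0.05],"twist":0},{"claw":0,"slide":[0,0,-0.09],"twist":0},{"claw":0,"slide":[0,0,-0.11],"twist":0},{"claw":0,"slide":[0,0,-0.11],"twist":0}]';python3 -c "
from h import *
snap('scene','s5');snap('wrist','w5')
go([.4446,.2646,.22],0)"
```

```text
t: 7.05
ee_pos: [0.6511, 0.0976, 0.221]
eef_rot: [3.138, -0.005, 0.031]
ft_force: [-0.7, -0.5, -0.2]
finger_gap: 0.0927
at [0.6484 0.0978 0.2166] rpy [3.137e+00 3.000e-03 3.100e-02] gap 0.093 F [-0.5 -0.  -1. ] t 7.15
slide [-0.1986 -0.1731 -0.0034] twist 0.031 dist 0.263
```

View pics/w5.png

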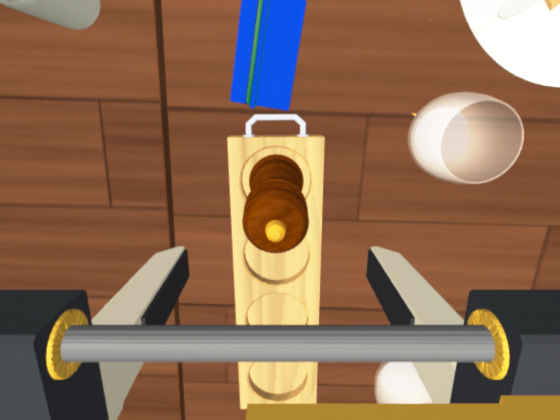

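View pics/s5.png

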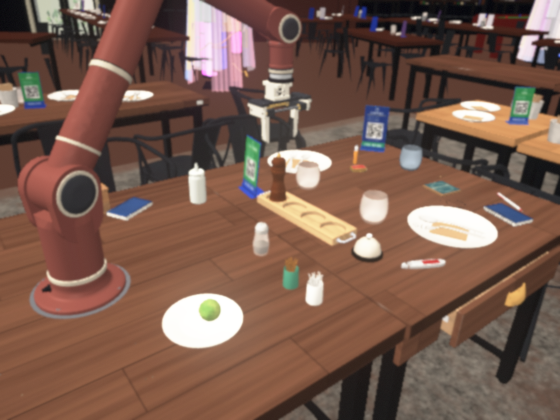

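The mill stands upright in the end recess by the menu (wrist: knob 275,231, foot within the circle), and the stand hasn't moved. Now the bottle at (0.4445,0.2647).

```bash
python3 -m inch '[{"claw":0,"slide":[-0.04,0,0],"twist":0.0},{"claw":0,"slide":[-0.08,0,0],"twist":0.0},{"claw":0,"slide":[-0.12,-0.02,0],"twist":0.03},{"claw":0,"slide":[-0.15,-0.05,0],"twist":0.03},{"claw":0,"slide":[-0.18,-0.08,0],"twist":0.03},{"claw":0,"slide":[-0.1986,-0.11,0],"twist":0.03},{"claw":0,"slide":[-0.1986,-0.14,0],"twist":0.03},{"claw":0,"slide":[-0.1986,-0.155,0],"twist":0.03},{"claw":0,"slide":[-0.1986,-0.155,0],"twist":0.03}]';python3 -c "
from h import *
snap('wrist','w6')
go([.4446,.2646,.055],0)"
```

```text
t: 8.05
ee_pos: [0.4442, 0.2485, 0.2152]
eef_rot: [3.136, 0.005, 0.005]
ft_force: [0.2, -0.2, -0.3]
finger_gap: 0.0932
at [0.4449 0.2461 0.2155] rpy [3.135e+00 5.000e-03 2.000e-03] gap 0.0931 F [ 0.7 -0.2 -0.1] t 8.1
slide [-0.0003 -0.0185  0.1605] twist 0.002 dist 0.162
```

View pics/w6.png

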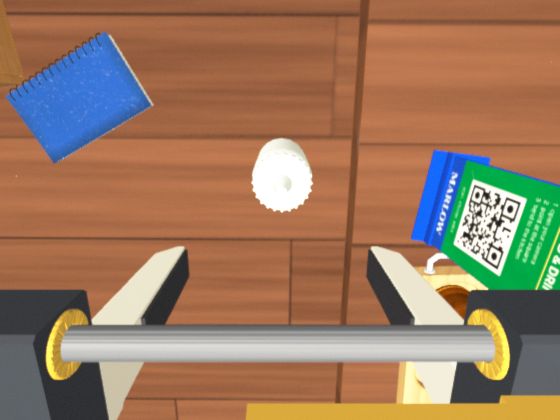

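The bottle's cap is centred at (282,180), nozzle tip at (286,187).

```bash
python3 -c "
from h import *
s=load('w6')
print(ray(s,282,180,.106),ray(s,286,187,.132), ray(s,284,150,.0))
go([.4446,.2646,.055],0)"
```

```text
[0.44664128 0.26735569 0.106     ] [0.44934233 0.26791947 0.132     ] [0.44961465 0.27706253 0.        ]
at [0.4449 0.2461 0.2155] rpy [3.135e+00 5.000e-03 2.000e-03] gap 0.0931 F [ 0.7 -0.2 -0.1] t 8.1
slide [-0.0003 -0.0185  0.1605] twist 0.002 dist 0.162
```

```bash
python3 -m inch '[{"claw":0,"slide":[0.002,-0.021,0],"twist":0},{"claw":0,"slide":[0.002,-0.021,0.0],"twist":0},{"claw":0,"slide":[0.002,-0.021,0.03],"twist":0},{"claw":0,"slide":[0.002,-0.021,0.06],"twist":0},{"claw":0,"slide":[0.002,-0.021,0.09],"twist":0},{"claw":0,"slide":[0.002,-0.021,0.12],"twist":0},{"claw":0,"slide":[0.002,-0.021,0.145],"twist":0},{"claw":0,"slide":[0.002,-0.021,0.16],"twist":0},{"claw":0,"slide":[0.002,-0.021,0.16],"twist":0}]';python3 -c "
from h import *
snap('wrist','w7')
go([.447,.267,.055],0)"
```

```text
t: 9.0
ee_pos: [0.4453, 0.2627, 0.0535]
eef_rot: [3.131, 0.009, -0.001]
ft_force: [-0.1, -0.4, -0.8]
finger_gap: 0.0925
at [0.4462 0.2635 0.0547] rpy [ 3.132e+00  6.000e-03 -1.000e-03] gap 0.0929 F [ 1.  -0.1 -0.6] t 9.05
slide [ 0.0008 -0.0035 -0.0003] twist -0.001 dist 0.004
```

View pics/w7.png

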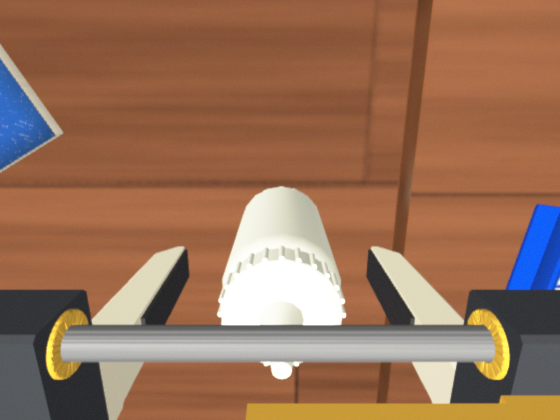

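```bash
python3 -c "
from h import *
s=load('w7')
print(ray(s,283,372,.132),ray(s,282,285,.106),s['world_from_camera'][:3,3])"; python3 -m inch '[{"claw":1,"slide":[0,-0.002,0],"twist":0},{"claw":1,"slide":[0,-0.002,0],"twist":0},{"claw":1,"slide":[0,-0.002,0],"twist":0},{"claw":1,"slide":[0,-0.002,0],"twist":0},{"claw":1,"slide":[0,-0.002,0],"twist":0},{"claw":1,"slide":[0,-0.002,0],"twist":0},{"claw":1,"slide":[0,-0.002,0],"twist":0},{"claw":1,"slide":[0,-0.002,0],"twist":0}]'
```

```text
[0.44686487 0.26398385 0.132     ] [0.44664874 0.27885331 0.106     ] [0.44593219 0.3434651  0.21870455]
t: 9.85
ee_pos: [0.4467, 0.2657, 0.055]
eef_rot: [3.133, 0.005, -0.001]
ft_force: [0.5, 0.5, 1.5]
finger_gap: 0.0512
```

```bash
python3 -m inch '[{"claw":1,"slide":[0,0,-0.02],"twist":0},{"claw":1,"slide":[0,0,-0.045],"twist":0},{"claw":1,"slide":[0,0.02,-0.065],"twist":0},{"claw":1,"slide":[0.01,0.05,-0.07],"twist":0},{"claw":1,"slide":[0.02,0.085,-0.07],"twist":0},{"claw":1,"slide":[0.025,0.12,-0.07],"twist":0},{"claw":1,"slide":[0.03,0.16,-0.07],"twist":0},{"claw":1,"slide":[0.04,0.2,-0.07],"twist":0},{"claw":1,"slide":[0.05,0.23,-0.07],"twist":-0.03},{"claw":1,"slide":[0.06,0.252,-0.07],"twist":-0.03}]';python3 -c "
from h import *
go([.6505,.0135,.125],0.031)"
```

```text
t: 10.85
ee_pos: [0.5058, 0.0113, 0.1263]
eef_rot: [3.132, 0.008, 0.027]
ft_force: [-0.7, 1.0, -2.5]
finger_gap: 0.0511
at [0.5058 0.0113 0.1263] rpy [3.132 0.008 0.027] gap 0.0511 F [-0.7  1.  -2.5] t 10.85
slide [0.1447 0.0016 0.0013] twist -0.004 dist 0.145
```

```bash
python3 -m inch '[{"claw":1,"slide":[0.03,0.0,0],"twist":0},{"claw":1,"slide":[0.065,0,0],"twist":0},{"claw":1,"slide":[0.1,0.001,0],"twist":0},{"claw":1,"slide":[0.13,0.001,0],"twist":0},{"claw":1,"slide":[0.1447,0.001,0],"twist":0},{"claw":1,"slide":[0.1447,0.001,0.015],"twist":0},{"claw":1,"slide":[0.1447,0.001,0.03],"twist":0},{"claw":1,"slide":[0.1447,0.001,0.042],"twist":0},{"claw":1,"slide":[0.1447,0.001,0.042],"twist":0}]';python3 -c "
from h import *
snap('wrist','w8');go([.6505,.0135,.0675],0.031)"
```

```text
t: 11.75
ee_pos: [0.6472, 0.014, 0.0799]
eef_rot: [3.132, 0.015, 0.026]
ft_force: [0.5, -0.0, -3.7]
finger_gap: 0.0512
at [0.6485 0.0139 0.0815] rpy [3.132 0.012 0.026] gap 0.0513 F [ 0.4  0.1 -4. ] t 11.8
slide [0.002  0.0004 0.014 ] twist -0.005 dist 0.014
```

View pics/w8.png

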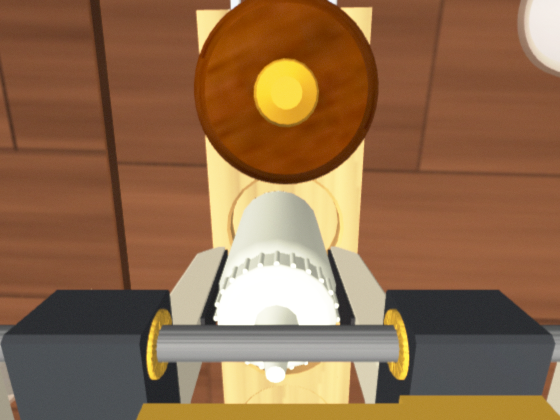

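The bottle's foot (246–314, v≈192) is inside the recess circle (227–342, far edge v≈177), slightly left, so I add 2 mm in x and lower.

```bash
python3 -m inch '[{"claw":1,"slide":[0.002,0,0.004],"twist":0},{"claw":1,"slide":[0.002,0,0.008],"twist":0},{"claw":1,"slide":[0.002,0,0.011],"twist":0},{"claw":1,"slide":[0.002,0,0.0135],"twist":0},{"claw":1,"slide":[0.002,0,0.0135],"twist":0},{"claw":1,"slide":[0.002,0,0.0135],"twist":0}]'
```

```text
t: 12.4
ee_pos: [0.6504, 0.0138, 0.068]
eef_rot: [3.132, 0.012, 0.026]
ft_force: [0.3, 0.7, -2.5]
finger_gap: 0.0516
```

```bash
python3 -m inch '[{"claw":1,"slide":[0,0,0.001],"twist":0},{"claw":1,"slide":[0,0,0.0018],"twist":0},{"claw":1,"slide":[0,0,0.0018],"twist":0},{"claw":1,"slide":[0,0,0.0018],"twist":0}]'
```

```text
t: 12.8
ee_pos: [0.6506, 0.0137, 0.0675]
eef_rot: [3.132, 0.011, 0.026]
ft_force: [-3.4, 0.5, 6.5]
finger_gap: 0.0511
```

```bash
python3 -m inch '[{"claw":0.5,"slide":[0,0,0],"twist":0},{"claw":0,"slide":[0,0,0],"twist":0},{"claw":0,"slide":[0,0,0],"twist":0},{"claw":0,"slide":[0,0,0],"twist":0},{"claw":0,"slide":[0,0,0],"twist":0},{"claw":0,"slide":[0,0,-0.02],"twist":0},{"claw":0,"slide":[0,0,-0.05],"twist":0},{"claw":0,"slide":[0,0,-0.085],"twist":0},{"claw":0,"slide":[0,0,-0.12],"twist":0},{"claw":0,"slide":[0,0,-0.13],"twist":0}]';python3 -c "
from h import *
snap('scene','s9');snap('wrist','w9')
go([.435,-.095,.2],0)"
```

```text
t: 13.8
ee_pos: [0.6545, 0.0146, 0.202]
eef_rot: [3.132, 0.003, 0.026]
ft_force: [-0.1, -1.0, 0.3]
finger_gap: 0.0929
at [0.6531 0.0148 0.1992] rpy [3.132 0.007 0.026] gap 0.0928 F [-0.6 -0.2 -0.8] t 13.9
slide [-0.2209  0.104  -0.0008] twist 0.026 dist 0.244
```

View pics/w9.png

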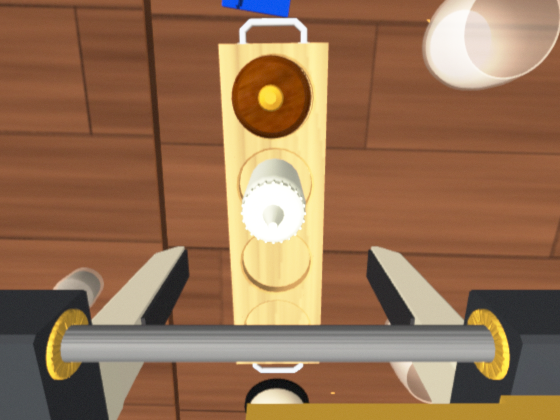

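View pics/s9.png

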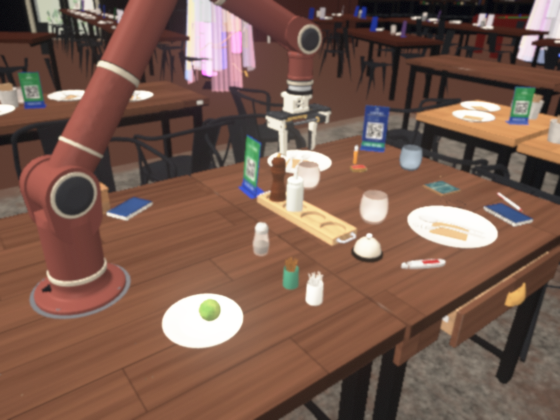

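The bottle stands upright in the second recess (cap 273,211, foot within the circle). Next, the shaker near (0.435,−0.115). I'll hover short of it and look.

```bash
python3 -m inch '[{"claw":0,"slide":[-0.03,0.0,0],"twist":0},{"claw":0,"slide":[-0.07,0.01,0],"twist":0},{"claw":0,"slide":[-0.11,0.03,0],"twist":0.026},{"claw":0,"slide":[-0.145,0.05,0],"twist":0.026},{"claw":0,"slide":[-0.18,0.075,0],"twist":0.026},{"claw":0,"slide":[-0.2209,0.1,0],"twist":0.026},{"claw":0,"slide":[-0.2209,0.104,0],"twist":0.026},{"claw":0,"slide":[-0.2209,0.104,0],"twist":0.026},{"claw":0,"slide":[-0.2209,0.104,0],"twist":0.026}]';python3 -c "
from h import *
snap('wrist','w10')
go([.435,-.115,.06],0)"
```

```text
t: 14.8
ee_pos: [0.4356, -0.0941, 0.201]
eef_rot: [3.133, 0.008, 0.002]
ft_force: [0.4, 1.0, 0.9]
finger_gap: 0.0932
at [ 0.4359 -0.0938  0.2011] rpy [3.132e+00 8.000e-03 3.000e-03] gap 0.0928 F [0.  0.1 0.6] t 14.85
slide [-0.001   0.0211  0.1411] twist 0.003 dist 0.143
```

View pics/w10.png

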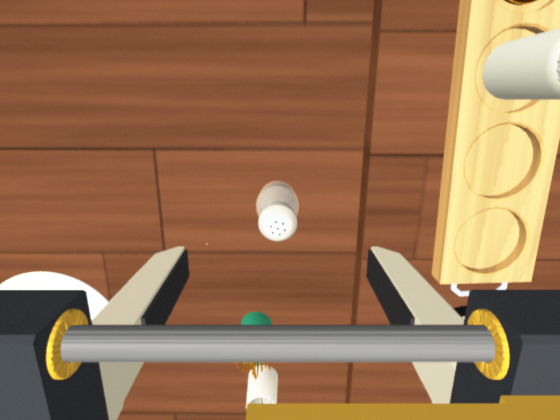

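The shaker's cap is centred at (278,226), base near (278,197). The green pot is at (256,325), and the white one at (263,388) behind it.

```bash
python3 -c "
from h import *
s=load('w10')
print(ray(s,278,226,.088),ray(s,278,198,0.005),'rec',ray(s,501,160,.0265),ray(s,488,239,.0265))
print('pot',ray(s,256,325,.03))
p=ray(s,278,226,.088);go([p[0],p[1],.03],0)"
```

```text
[ 0.43469169 -0.1162745   0.088     ] [ 0.43426109 -0.11492255  0.005     ] rec [ 0.65112128 -0.0697895   0.0265    ] [ 0.653289   -0.15250469  0.0265    ]
pot [ 0.40994001 -0.25623943  0.03      ]
at [ 0.4359 -0.0938  0.2011] rpy [3.132e+00 8.000e-03 3.000e-03] gap 0.0928 F [0.  0.1 0.6] t 14.85
slide [-0.0013  0.0224  0.1711] twist 0.003 dist 0.173
```

```bash
python3 -m inch '[{"claw":0,"slide":[-0.001,0.015,0],"twist":0},{"claw":0,"slide":[-0.001,0.0215,0.0],"twist":0},{"claw":0,"slide":[0,0.0215,0.03],"twist":0},{"claw":0,"slide":[0,0.0215,0.06],"twist":0},{"claw":0,"slide":[0,0.0215,0.09],"twist":0},{"claw":0,"slide":[0,0.0215,0.12],"twist":0},{"claw":0,"slide":[0,0.0215,0.145],"twist":0},{"claw":0,"slide":[0,0.0215,0.162],"twist":0},{"claw":0,"slide":[0,0.0215,0.169],"twist":0},{"claw":0,"slide":[0,0.0215,0.169],"twist":0}]';python3 -c "
from h import *
snap('wrist','w11')
go([.4347,-.116,.031],0)"
```

```text
t: 15.85
ee_pos: [0.4347, -0.1165, 0.0314]
eef_rot: [3.133, 0.009, 0.003]
ft_force: [0.7, 1.8, 0.2]
finger_gap: 0.0927
at [ 0.4352 -0.1167  0.0321] rpy [3.133e+00 8.000e-03 3.000e-03] gap 0.0929 F [ 0.2 -0.   0.2] t 15.9
slide [-0.0005 -0.0007  0.0011] twist 0.003 dist 0.001
```

View pics/w11.png

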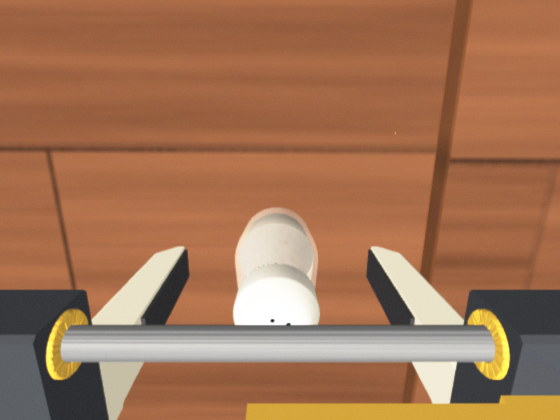

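The shaker is centred between the fingers (cap 276,312). Closing.

```bash
python3 -m inch '[{"claw":1,"slide":[0,0,0],"twist":0},{"claw":1,"slide":[0,0,0],"twist":0},{"claw":1,"slide":[0,0,0],"twist":0},{"claw":1,"slide":[0,0,0],"twist":0},{"claw":1,"slide":[0,0,0],"twist":0},{"claw":1,"slide":[0,0,0],"twist":0},{"claw":1,"slide":[0,0,0],"twist":0},{"claw":1,"slide":[0,0,0],"twist":0},{"claw":1,"slide":[0,0,0],"twist":0}]';python3 -c "
from h import *
go([.6525,-.0705,.1],0.031)"
```

```text
t: 16.8
ee_pos: [0.4349, -0.1167, 0.0321]
eef_rot: [3.133, 0.008, 0.003]
ft_force: [-0.8, 1.1, 1.4]
finger_gap: 0.04
at [ 0.4349 -0.1167  0.0321] rpy [3.133e+00 8.000e-03 3.000e-03] gap 0.04 F [-0.8  1.1  1.4] t 16.8
slide [ 0.2178 -0.0456 -0.0679] twist -0.028 dist 0.233
```

Gap 40 mm against the stated 44. I'll lift and check the hold.

```bash
python3 -m inch '[{"claw":1,"slide":[0,0,-0.015],"twist":0},{"claw":1,"slide":[0,0,-0.035],"twist":0},{"claw":1,"slide":[0,0,-0.055],"twist":0},{"claw":1,"slide":[0,0,-0.068],"twist":0},{"claw":1,"slide":[0,0,-0.068],"twist":0}]';python3 -c "
from h import *
snap('wrist','w12');snap('scene','s12');crop('s12',200,150,340,300,4,'c12')
go([.6525,-.0705,.1],0.031)"
```

```text
t: 17.3
ee_pos: [0.4366, -0.1163, 0.1014]
eef_rot: [3.132, 0.005, 0.003]
ft_force: [0.1, 0.7, -0.5]
finger_gap: 0.04
at [ 0.4353 -0.1159  0.0998] rpy [3.133e+00 8.000e-03 3.000e-03] gap 0.0402 F [ 0.1  0.3 -0.2] t 17.4
slide [ 2.174e-01 -4.470e-02 -2.000e-04] twist -0.028 dist 0.222
```

View pics/w12.png

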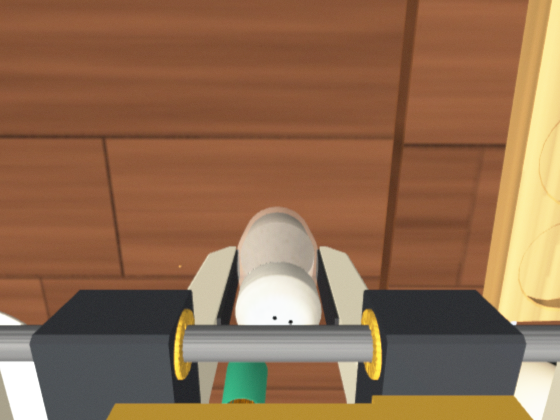

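View pics/c12.png

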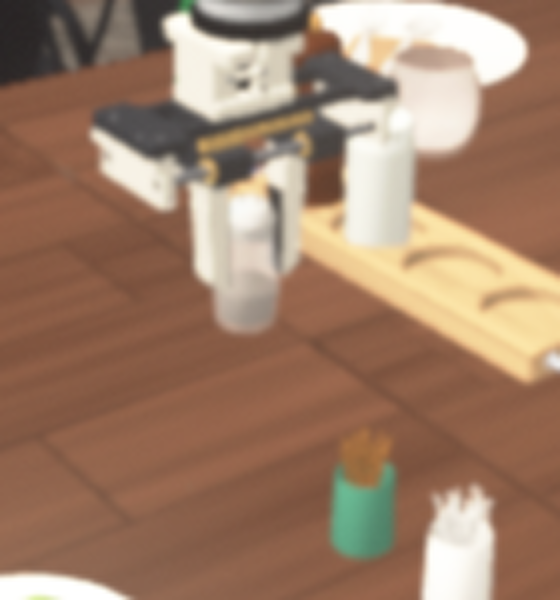

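Held upright and lifted clear; its body simply tapers. Carry to recess 3.

```bash
python3 -m inch '[{"claw":1,"slide":[0.03,-0.01,0],"twist":0},{"claw":1,"slide":[0.065,-0.02,0],"twist":-0.028},{"claw":1,"slide":[0.1,-0.03,0],"twist":-0.028},{"claw":1,"slide":[0.14,-0.04,0],"twist":-0.028},{"claw":1,"slide":[0.175,-0.0445,0],"twist":-0.028},{"claw":1,"slide":[0.205,-0.0445,0],"twist":-0.028},{"claw":1,"slide":[0.217,-0.0445,0.01],"twist":-0.028},{"claw":1,"slide":[0.217,-0.0445,0.025],"twist":-0.028},{"claw":1,"slide":[0.217,-0.0445,0.04],"twist":-0.028},{"claw":1,"slide":[0.217,-0.0445,0.04],"twist":-0.028}]';python3 -c "
from h import *
snap('wrist','w13');go([.6525,-.0705,.0445],0.031)"
```

```text
t: 18.4
ee_pos: [0.6477, -0.0708, 0.0536]
eef_rot: [3.135, 0.018, 0.03]
ft_force: [-0.4, -0.5, -1.6]
finger_gap: 0.04
at [ 0.649  -0.071   0.0553] rpy [3.134 0.014 0.03 ] gap 0.0403 F [-0.2  0.3 -1.4] t 18.45
slide [ 0.0035 -0.0004  0.0108] twist -0.001 dist 0.011
```

View pics/w13.png

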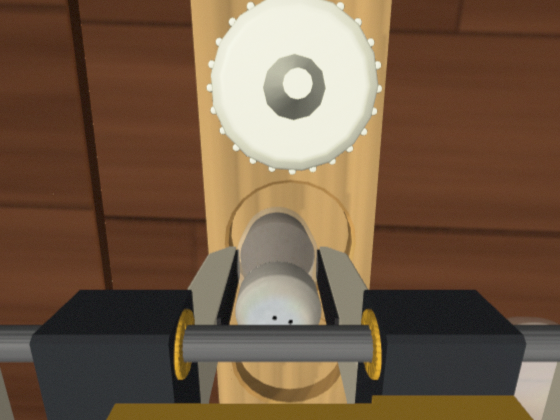

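```bash
python3 -c "
from h import *
s=load('w13')
print(ray(s,229,235,.0265),ray(s,351,235,.0265),ray(s,290,181,.0265),ray(s,207,190,.0265),ray(s,377,190,.0265))
s=load('w8')
print(ray(s,227,222,.0265),ray(s,342,222,.0265))"
```

```text
[ 0.61774003 -0.06799776  0.0265    ] [ 0.68969691 -0.06536282  0.0265    ] [ 0.65250821 -0.0340972   0.0265    ] [ 0.6054699 -0.0409341  0.0265   ] [ 0.7018351  -0.03763439  0.0265    ]
[0.61211489 0.01547206 0.0265    ] [0.68837643 0.01785583 0.0265    ]
```

Recess 3 centre x≈0.653. Shift 4 mm and lower.

```bash
python3 -m inch '[{"claw":1,"slide":[0.003,0,0.001],"twist":0},{"claw":1,"slide":[0.004,0,0.004],"twist":0},{"claw":1,"slide":[0.004,0,0.007],"twist":0},{"claw":1,"slide":[0.004,0,0.0095],"twist":0},{"claw":1,"slide":[0.004,0,0.011],"twist":0},{"claw":1,"slide":[0.004,0,0.0115],"twist":0},{"claw":1,"slide":[0.004,0,0.0115],"twist":0}]'
```

```text
t: 19.15
ee_pos: [0.6529, -0.0708, 0.0447]
eef_rot: [3.134, 0.014, 0.03]
ft_force: [-1.7, 1.2, 4.7]
finger_gap: 0.04
```

Contact at the expected height (0.0445). Release and rise.

```bash
python3 -m inch '[{"claw":0.5,"slide":[0,0,0],"twist":0},{"claw":0,"slide":[0,0,0],"twist":0},{"claw":0,"slide":[0,0,0],"twist":0},{"claw":0,"slide":[0,0,0],"twist":0},{"claw":0,"slide":[0,0,0],"twist":0},{"claw":0,"slide":[0,0,-0.02],"twist":0},{"claw":0,"slide":[0,0,-0.05],"twist":0},{"claw":0,"slide":[0,0,-0.085],"twist":0},{"claw":0,"slide":[0,0,-0.12],"twist":0},{"claw":0,"slide":[0,0,-0.13],"twist":0}]';python3 -c "
from h import *
snap('scene','s14');snap('wrist','w14')
go([.41,-.235,.175],0)"
```

```text
t: 20.15
ee_pos: [0.6571, -0.0706, 0.1791]
eef_rot: [3.133, 0.006, 0.03]
ft_force: [-0.2, 0.6, -0.2]
finger_gap: 0.0931
at [ 0.6557 -0.0701  0.1764] rpy [3.134 0.01  0.03 ] gap 0.0923 F [-0.1  0.6 -0.4] t 20.25
slide [-0.2506  0.1573  0.0014] twist 0.03 dist 0.296
```

View pics/w14.png

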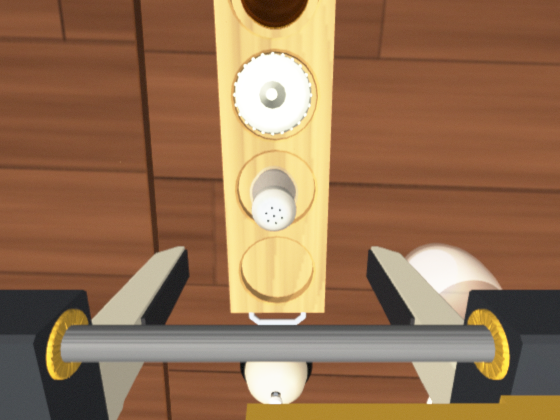

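The shaker stands in recess 3 and recess 4 is free at (277,268). Now the green pot.

```bash
python3 -m inch '[{"claw":0,"slide":[-0.03,0.01,0],"twist":0},{"claw":0,"slide":[-0.06,0.03,0],"twist":0.03},{"claw":0,"slide":[-0.095,0.05,0],"twist":0.03},{"claw":0,"slide":[-0.13,0.075,0],"twist":0.03},{"claw":0,"slide":[-0.165,0.1,0],"twist":0.03},{"claw":0,"slide":[-0.2,0.125,0],"twist":0.03},{"claw":0,"slide":[-0.235,0.145,0],"twist":0.03},{"claw":0,"slide":[-0.2506,0.157,0],"twist":0.03},{"claw":0,"slide":[-0.2506,0.157,0],"twist":0.03},{"claw":0,"slide":[-0.2506,0.157,0],"twist":0.03}]';python3 -c "
from h import *
snap('wrist','w15')
go([.41,-.265,.02],0)"
```

```text
t: 21.25
ee_pos: [0.41, -0.2338, 0.1791]
eef_rot: [3.135, 0.012, 0.001]
ft_force: [0.4, 0.3, 0.5]
finger_gap: 0.093
at [ 0.4108 -0.2333  0.1792] rpy [3.135e+00 1.100e-02 2.000e-03] gap 0.0928 F [ 0.1 -1.3  0.5] t 21.3
slide [-0.0009  0.0317  0.1592] twist 0.002 dist 0.162
```

View pics/w15.png

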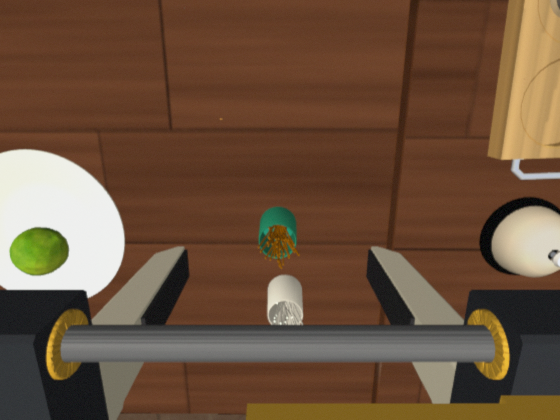

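The green pot's rim is centred at about (278,238), with its base edge at v≈209. The white decoy is at (286,300).

```bash
python3 -c "
from h import *
s=load('w15')
print(ray(s,278,238,.049),ray(s,278,209,0.0),ray(s,259,225,.025),ray(s,297,225,.025),'white',ray(s,285,305,.049))
p=ray(s,278,238,.049);go([p[0],p[1],.02],0)"
```

```text
[ 0.40846453 -0.27351355  0.049     ] [ 0.40801572 -0.26118867  0.        ] [ 0.38978024 -0.26974537  0.025     ] [ 0.42668972 -0.26959341  0.025     ] white [ 0.41528597 -0.34310686  0.049     ]
at [ 0.4108 -0.2333  0.1792] rpy [3.135e+00 1.100e-02 2.000e-03] gap 0.0928 F [ 0.1 -1.3  0.5] t 21.3
slide [-0.0025  0.0402  0.1592] twist 0.002 dist 0.164
```

```bash
python3 -m inch '[{"claw":0,"slide":[-0.003,0.025,0],"twist":0},{"claw":0,"slide":[-0.003,0.0415,0.0],"twist":0},{"claw":0,"slide":[-0.003,0.0415,0.03],"twist":0},{"claw":0,"slide":[-0.003,0.0415,0.06],"twist":0},{"claw":0,"slide":[-0.002,0.0415,0.09],"twist":0},{"claw":0,"slide":[-0.002,0.0415,0.115],"twist":0},{"claw":0,"slide":[-0.002,0.0415,0.135],"twist":0},{"claw":0,"slide":[-0.002,0.0415,0.148],"twist":0},{"claw":0,"slide":[-0.002,0.0415,0.1575],"twist":0},{"claw":0,"slide":[-0.002,0.0415,0.1575],"twist":0}]';python3 -c "
from h import *
snap('wrist','w16')
go([.408,-.275,.02],0)"
```

```text
t: 22.3
ee_pos: [0.4076, -0.2745, 0.0205]
eef_rot: [3.137, 0.013, 0.005]
ft_force: [-0.2, 0.4, 0.3]
finger_gap: 0.0927
at [ 0.4078 -0.275   0.0214] rpy [3.136 0.012 0.004] gap 0.0928 F [-0.2  0.2 -0.7] t 22.35
slide [ 0.0002 -0.      0.0014] twist 0.004 dist 0.001
```

View pics/w16.png

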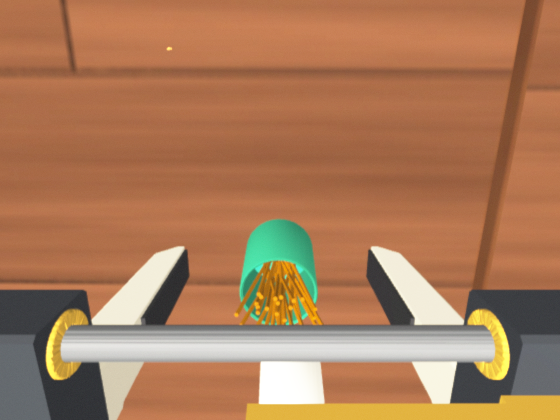

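```bash
python3 -c "
from h import *
s=load('w16')
print(ray(s,279,288,.049),ray(s,279,221,0))"; python3 -m inch '[{"claw":1,"slide":[0,0,0.001],"twist":0},{"claw":1,"slide":[0,0,0.001],"twist":0},{"claw":1,"slide":[0,0,0.001],"twist":0},{"claw":1,"slide":[0,0,0.001],"twist":0},{"claw":1,"slide":[0,0,0.001],"twist":0},{"claw":1,"slide":[0,0,0.001],"twist":0},{"claw":1,"slide":[0,0,0.001],"twist":0},{"claw":1,"slide":[0,0,0.001],"twist":0},{"claw":1,"slide":[0,0,0.001],"twist":0}]'
```

```text
[ 0.40787101 -0.27369695  0.049     ] [ 0.4074196  -0.25946928  0.        ]
t: 23.25
ee_pos: [0.4077, -0.2751, 0.0204]
eef_rot: [3.136, 0.012, 0.004]
ft_force: [0.3, 0.4, 1.9]
finger_gap: 0.0353
```

```bash
python3 -m inch '[{"claw":1,"slide":[0,0,-0.015],"twist":0},{"claw":1,"slide":[0,0,-0.035],"twist":0},{"claw":1,"slide":[0,0,-0.055],"twist":0},{"claw":1,"slide":[0,0,-0.07],"twist":0},{"claw":1,"slide":[0,0,-0.07],"twist":0}]';python3 -c "
from h import *
snap('wrist','w17');snap('scene','s17');crop('s17',200,150,380,330,3.3,'c17')
go([.6555,-.1535,.09],0.031)"
```

```text
t: 23.75
ee_pos: [0.4096, -0.2754, 0.0919]
eef_rot: [3.134, 0.008, 0.004]
ft_force: [0.7, -1.0, -1.5]
finger_gap: 0.0349
at [ 0.4084 -0.2744  0.0901] rpy [3.136 0.012 0.004] gap 0.0354 F [ 0.4  1.2 -1.4] t 23.85
slide [ 2.476e-01 -1.198e-01  1.000e-04] twist -0.027 dist 0.275
```

View pics/c17.png

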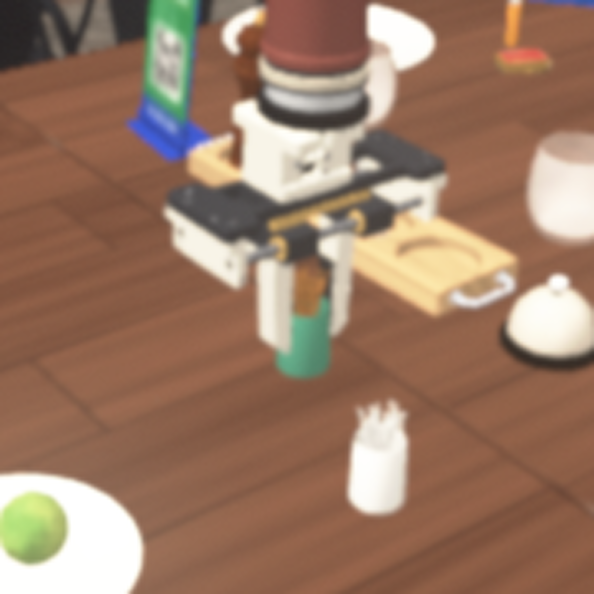

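```bash
python3 -c "
from h import *
s=load('top0')
print(ray(s,324,124,.0015),ray(s,325,112,.09));
s=load('scene0')
print('bottom',ray(s,374,222,.0015),'top y px of axis at',[ (h,proj(s,[.80,-.12,h])) for h in (0,.08,.1,.12)])"
```

```text
[ 0.81600513 -0.16315933  0.0015    ] [ 0.82043129 -0.15462757  0.09      ]
bottom [ 0.81532489 -0.17535745  0.0015    ] top y px of axis at [(0, (357.27060283323726, 216.82837081389627)), (0.08, (359.86885088988646, 193.52583759321823)), (0.1, (360.5396046849103, 187.5101446144668)), (0.12, (361.2191692323435, 181.4154319092525))]
```

The glass beyond the board is at x≈0.82 (edge ≥0.78), clear of the gripper body (≤0.75). Carry the pot over.

```bash
python3 -m inch '[{"claw":1,"slide":[0.02,-0.03,0],"twist":0},{"claw":1,"slide":[0.05,-0.06,0],"twist":0},{"claw":1,"slide":[0.085,-0.085,0],"twist":-0.027},{"claw":1,"slide":[0.12,-0.105,0],"twist":-0.027},{"claw":1,"slide":[0.155,-0.12,0],"twist":-0.027},{"claw":1,"slide":[0.19,-0.12,0],"twist":-0.027},{"claw":1,"slide":[0.22,-0.12,0],"twist":-0.027},{"claw":1,"slide":[0.2476,-0.12,0.005],"twist":-0.027},{"claw":1,"slide":[0.2476,-0.12,0.025],"twist":-0.027},{"claw":1,"slide":[0.2476,-0.12,0.035],"twist":-0.027}]';python3 -c "
from h import *
snap('wrist','w18')
go([.6555,-.1535,.033],0.031)"
```

```text
t: 24.85
ee_pos: [0.6536, -0.1527, 0.0478]
eef_rot: [3.138, 0.017, 0.032]
ft_force: [0.3, 0.2, -0.1]
finger_gap: 0.0351
at [ 0.6519 -0.1527  0.0466] rpy [3.139 0.02  0.031] gap 0.0353 F [-0.9  1.6 -2.6] t 24.9
slide [0.0035 0.0009 0.0136] twist -0.0 dist 0.014
```

View pics/w18.png

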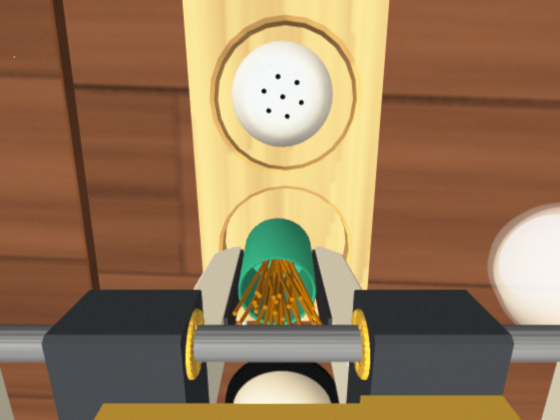

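```bash
python3 -c "
from h import *
s=load('w18')
print(ray(s,223,242,.0265),ray(s,349,242,.0265),ray(s,286,187,.0265),ray(s,278,219,.027))"; python3 -m inch '[{"claw":1,"slide":[0.003,0.001,0.001],"twist":0},{"claw":1,"slide":[0.004,0.001,0.004],"twist":0},{"claw":1,"slide":[0.004,0.001,0.007],"twist":0},{"claw":1,"slide":[0.004,0.001,0.01],"twist":0},{"claw":1,"slide":[0.004,0.001,0.012],"twist":0},{"claw":1,"slide":[0.004,0.001,0.0125],"twist":0},{"claw":1,"slide":[0.004,0.001,0.0125],"twist":0}]'
```

```text
[ 0.62094173 -0.15200713  0.0265    ] [ 0.69350113 -0.14922964  0.0265    ] [ 0.65607911 -0.11808     0.0265    ] [ 0.6522815  -0.13662556  0.027     ]
t: 25.6
ee_pos: [0.6557, -0.1536, 0.0341]
eef_rot: [3.139, 0.02, 0.031]
ft_force: [-0.5, -0.6, -0.8]
finger_gap: 0.0353
```

```bash
python3 -m inch '[{"claw":1,"slide":[0,0,0.001],"twist":0},{"claw":1,"slide":[0,0,0.002],"twist":0},{"claw":1,"slide":[0,0,0.002],"twist":0},{"claw":1,"slide":[0,0,0.002],"twist":0}]'
```

```text
t: 26.0
ee_pos: [0.656, -0.1537, 0.0331]
eef_rot: [3.139, 0.019, 0.031]
ft_force: [-2.1, 0.1, 5.3]
finger_gap: 0.0354
```

```bash
python3 -m inch '[{"claw":0.5,"slide":[0,0,0],"twist":0},{"claw":0,"slide":[0,0,0],"twist":0},{"claw":0,"slide":[0,0,0],"twist":0},{"claw":0,"slide":[0,0,0],"twist":0},{"claw":0,"slide":[0,0,0],"twist":0},{"claw":0,"slide":[0,0,-0.02],"twist":0},{"claw":0,"slide":[0,0,-0.05],"twist":0},{"claw":0,"slide":[0,0,-0.085],"twist":0},{"claw":0,"slide":[0,0,-0.12],"twist":0},{"claw":0,"slide":[0,0,-0.15],"twist":0}]'; python3 -m inch '[{"claw":0,"slide":[-0.04,0,0],"twist":0},{"claw":0,"slide":[-0.08,0,0],"twist":0},{"claw":0,"slide":[-0.12,0,0],"twist":0},{"claw":0,"slide":[-0.15,0,0],"twist":0},{"claw":0,"slide":[-0.18,0,0],"twist":0},{"claw":0,"slide":[-0.18,0,0],"twist":0}]'; python3 -c "
from h import *
snap('scene','s20');snap('top','t20')
crop('s20',180,120,400,280,3.5,'c20');crop('t20',160,120,400,210,3.3,'d20')"
```

```text
t: 27.0
ee_pos: [0.6591, -0.1533, 0.185]
eef_rot: [3.138, 0.018, 0.031]
ft_force: [1.0, 0.1, 0.2]
finger_gap: 0.093
t: 27.6
ee_pos: [0.4747, -0.1595, 0.1885]
eef_rot: [3.14, 0.021, 0.027]
ft_force: [0.4, -1.4, 0.3]
finger_gap: 0.0928
```

View pics/c20.png

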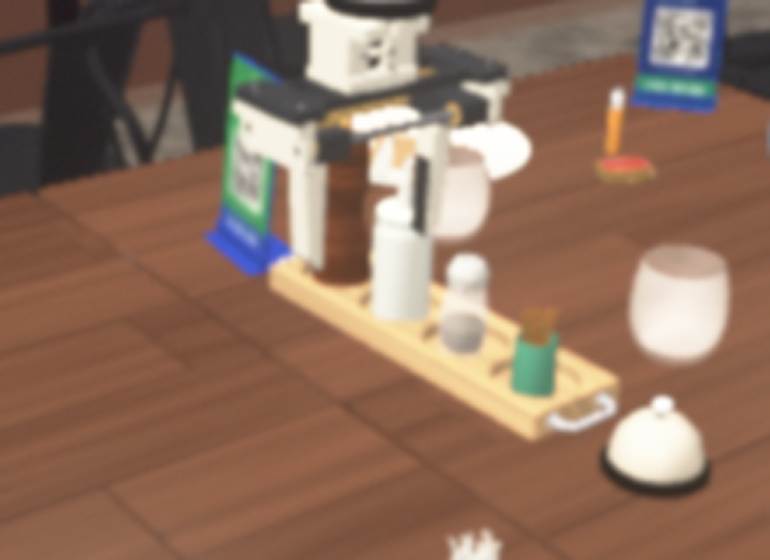

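View pics/d20.png

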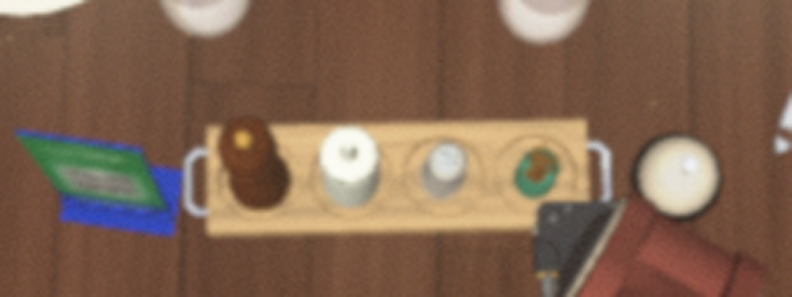

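All four are upright in their recesses: mill by the menu, then bottle, shaker, and the green pot by the bell. The bell centre was at top pixel (365,174) before and is at (365,174) now. The menu foot corner was at (213,191) before and is at (212,191) now. Handing in.

```bash
python3 -m inch '[{"claw":0,"slide":[0,0,0],"twist":0},{"claw":0,"slide":[0,0,0],"twist":0},{"claw":0,"slide":[0,0,0],"twist":0}]'; python3 -c "
from h import *
print(robot.sign_off())"
```

```text
t: 28.0
ee_pos: [0.4802, -0.1589, 0.1885]
eef_rot: [3.138, 0.016, 0.031]
ft_force: [-0.3, -0.4, -0.5]
finger_gap: 0.0928
the job is handed in; nothing more can be done
None
```

The condiment board is set and handed in at 28 s of the 112 s allowed. From the menu stand to the service bell it holds the pepper mill, sauce bottle, salt shaker and green toothpick pot. The white look-alike pot was left where it stood.

- **Final pictures:** all four stand upright inside their recesses. The menu stand and the bell are where they were, to within about 1 pixel. The gripper was open and clear of everything.
- **Forces:** the readings at the end of each move never passed about 7 N.
- **Disagreements:** the jaws closed to 40 mm on the shaker (44 mm stated) and to 35 mm on the pot (38 mm stated). I put the shaker's gap down to taper. Both held firmly and met the recess floor at the expected height. Pictures from different cameras put objects up to about 15 mm apart, so I set each grasp from the wrist camera.

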